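# Clear the tin off a touch-latch lid and pop the lid ajar

### The job

The round jacks tin has been left standing on one of the two push-to-open lids of the low chest. With the fingertips, slide the tin sideways, without picking it up, until it stands wholly on the fixed wooden panel between the lids; then press down the front of the lid it stood on and let go, so that the catch releases and the lid springs ajar. Leave the other lid shut with the glass bowl standing on it, and do not disturb the other things on the shelf.

Things in the scene. Friction and masses are not known exactly. Their poses are not given: they have to be found in the camera images.
- chest: Low wooden chest fixed to the shelf, 220 (x) x 452 (y) x 90 mm high. Origin: centre of its underside; x from its front (facing the robot) to its back, y along it to the left, z up. Its top, all level at 90 mm: a fixed wooden centre panel 110 mm wide (y -55 to +55 mm, x -95 to +81 mm), a lid on each side of it across a 3 mm gap, then end walls 15 mm thick.
- tin: Closed round stainless steel tin, 64 mm across, 40 mm high, about 0.11 to 0.23 kg, standing on one of the two lids. Origin: centre of its underside, z up.
- bowl: Glass bowl of clear marbles, 100 mm across the rim, 45 mm high, standing on the other lid; stays there. Origin: centre of its underside. The lid to open is the one without the bowl.
- lid_left (a joint): Hinge angle (rad) of the left push-to-open lid (at chest +y): 0 = shut, flush; 0.5 = fully ajar, front edge about 82 mm up; negative = pressed in, stop at -0.045. White plate 170 (front to back) x 150 x 12 mm, centred at chest y +133 mm, from x -92 to +78 mm, hinged at its back. Once its catch is freed it springs up by itself to about 0.5 when let go, and does not latch again.
- lid_right (a joint): Hinge angle (rad) of the right push-to-open lid (at chest -y): 0 = shut, flush; 0.5 = fully ajar, front edge about 82 mm up; negative = pressed in, stop at -0.045. White plate 170 (front to back) x 150 x 12 mm, centred at chest y -133 mm, from x -92 to +78 mm, hinged at its back. Once its catch is freed it springs up by itself to about 0.5 when let go, and does not latch again.
- left_press (a point): Point on the top face of the left lid, mid-width, 22 mm behind its front edge (chest x -70 mm), marked by a flat steel disc 24 mm across: the place to press straight down, right over the touch catch. Pressed in 5 to 7 mm here, which takes 7 to 9 N (more at the stop), the catch is freed. Moves with the lid.
- right_press (a point): Point on the top face of the right lid, mid-width, 22 mm behind its front edge (chest x -70 mm), marked by a flat steel disc 24 mm across: the place to press straight down, right over the touch catch. Pressed in 5 to 7 mm here, which takes 7 to 9 N (more at the stop), the catch is freed. Moves with the lid.
- box_low: Lower of two stacked plastic storage boxes, 128 x 168 x 70 mm, on the shelf right of the chest. Origin: centre of its underside. Leave alone.
- box_top: Upper storage box, the same size, on the lower one. Leave alone.
- ball_center (a point): Centre of the silicone ball, 60 mm across, on the shelf near the left front of the chest. Leave alone.
Things that resemble listed ones, but are neither listed nor needed, are in the scene too. Several things have the shape of the tin; the one meant has the colours described above. Of the things that look like the bowl, the larger one is meant.

How it is judged:
By the outcome, as a careful person would: the job done as asked, in the order asked, and still so for the second after the job is handed in, with the robot touching nothing.
It also fails if it takes over 45 s, if anything falls off the work surface, if the arm or the gripper's body presses on something with over 40 N, if the wrist force passes 120 N, or if a joint passes its speed limit or range.

### The arm

A 6-joint arm with a two-finger parallel gripper is mounted at the origin on the work surface. World frame = base frame: x ahead of the robot, y to its left, z up, the work surface at z = 0. Lengths are in m, angles in rad, forces in N, time in s.
With the tool pointing down it reaches from about 0.25 to 0.775 m from the base axis. Payload 4 kg.
Tool frame: the origin (TCP) lies midway between the tips of the shut fingers; the grasp point (between the pads) lies 19 mm behind it; z points along the fingers, y is the direction in which the jaws open and shut (so a half turn about z gives the same grasp; the last joint's range is limited). The gripper opens to 94 mm and grips with 3 to 60 N. Pads are 16 mm wide; open, the fingers measure 119 mm over their backs; the gripper's body (75 mm by 177 mm) begins 78 mm behind the grasp point.
Start: joints at [-1.444, 0.087, 1.371, -0, 1.684, -0.103], TCP at [0.125, -0.536, 0.206] pointing down, gripper open.
Joint ranges: [-3.1, 3.1], [-0.76, 2.03], [0.27, 2.55], [-1.08, 4.22], [0.17, 2.65], [-2.57, 2.57]. Speed limits (rad/s): [2.79, 2.79, 3.14, 3.14, 3.14, 3.14].

### API

Orientations are given as [roll, pitch, yaw] about the fixed x, y, z axes, in that order (R = Rz(yaw) Ry(pitch) Rx(roll)).
In Python, from plant import env, eyes gives the robot as it stands.
- The arm moves only by the tool step_arm, never from a script. Its argument "plan" is a list that holds one entry, the list of rows, each a list of 5 numbers: the closure, from -1 (fully open) to 1 (shut), so that 0 is half open, then the shift along the tool's x, y, z in m, then the turn about the tool's z in degrees. In form: [[[grip, dx, dy, dz, turn], ...]]. A call has 1 to 12 rows; each row shifts and turns the commanded pose from where the row before left it, along the tool's axes as they then stand; what a row does not reach is not made up. A row lasts 1/8 s, in which the tool goes at most 62.5 mm and 10.7 degrees, less where a joint would pass 70% of its speed; a pose out of reach is approached as far as the arm can. A call is refused whole if a number of a shift passes 0.0625 or a number of a turn 10.7, either way. A call with a gripper value outside its range is refused whole. The fingers move at their own pace and stop on an object; the grip force is fixed at half the most. Time passes only in rows, so rows that do not move let the fingers close. It gives the time, the measured TCP pose, the force and the opening at its end, in the units of the state.
- env.get_state(): the state, without advancing time (a new reading comes with each control period).
- eyes.get_image(name): name is "scene" or "top" or "wrist"; returns a dict with "frame" (400x640x3 uint8, blue, green, red), "intrinsics" (3x3 intrinsics, pixels), "eye" and "attitude" of the camera in the world. Camera axes: x right, y down, z forward; pixel columns grow to the right and rows downward; lengths in m; the calibration is good to about 2 mm. A picture is of the moment at which its call begins. There is no depth.
- env.job_done(): hands the job in, once; it reports no verdict.
The state is a dict: "t": time; "joint_positions": joint angles; "qd": joint speeds; "effort": joint torques, N m; "tool_pos": TCP position; "orientation": TCP orientation; "contact_force": force on the tool from outside, world axes, zero at the start; "ft_torque": the same for the moment, N m; "grip_width": finger opening in m.
Only numpy, scipy, OpenCV 4.12 (cv2) and the standard library are available. Lean on these libraries where they do the work, as an engineer would, in place of code of your own. Each camera call takes 0.05 s, during which the arm holds its last target.

## Working session

There is one attempt and no reset: what is moved stays moved. The work goes in short steps, Python scripts to look and compute and a tool call to move; the robot and the scene stay as the last step left them, time stands still between calls to the robot, and variables do not carry over. Pictures are saved under pics/ and viewed, and the job is handed in when it is done.

Besides the shell and the picture viewer there is one more tool, called as name(argument=value, ...) on one line, values as JSON. step_arm: Moves the arm, as the interface text tells. Its arguments: {"type":"object","properties":{"plan":{"type":"array"}},"required":["plan"]}

```bash
ls; mkdir -p pics
python3 - <<'E'
from plant import env, eyes
import cv2
print(env.get_state())
for n in ["scene","top","wrist"]:
    d=eyes.get_image(n); cv2.imwrite(f"pics/{n}0.png",d["frame"])
    print(n,d["intrinsics"],d["eye"],d["attitude"])
E
```

```text
pics
{'t': 0.0, 'joint_positions': array([-1.44411565e+00,  8.79624674e-02,  1.37225172e+00,  1.01252981e-05,
        1.68360444e+00, -1.03105280e-01]), 'qd': array([ 0.00075085, -0.00109549,  0.00165199, -0.00051043, -0.0007654 ,
        0.00160627]), 'effort': array([-6.20433493e-04, -3.40180349e+01, -3.02432477e+01,  7.16757914e-02,
        3.30715394e-02, -1.81300757e-04]), 'tool_pos': array([ 0.12519894, -0.53499305,  0.2043014 ]), 'orientation': array([-3.13937954e+00, -2.39112828e-04,  2.29786822e-01]), 'contact_force': array([ 0.11334412, -0.1048468 , -0.67353156]), 'ft_torque': array([-0.00308767,  0.01301832,  0.07054282]), 'grip_width': 0.09407787015066955}
scene [[490.9641674    0.         323.24170288]
 [  0.         490.9641674  191.64482786]
 [  0.           0.           1.        ]] [ 1.41525364 -0.19182413  1.62299801] [-2.60338822e+00 -2.02258613e-03  1.45703207e+00]
top [[488.27610732   0.         319.67971354]
 [  0.         488.27610732 200.04061431]
 [  0.           0.           1.        ]] [ 0.38230112 -0.0691014   1.66609236] [-3.04965795  0.00477685 -1.55127315]
wrist [[283.43218761   0.         317.61971859]
 [  0.         283.43218761 200.96704828]
 [  0.           0.           1.        ]] [ 0.19582987 -0.51869301  0.38386157] [ 2.88774900e+00  1.51816684e-03 -1.33991533e+00]
```

View pics/scene0.png

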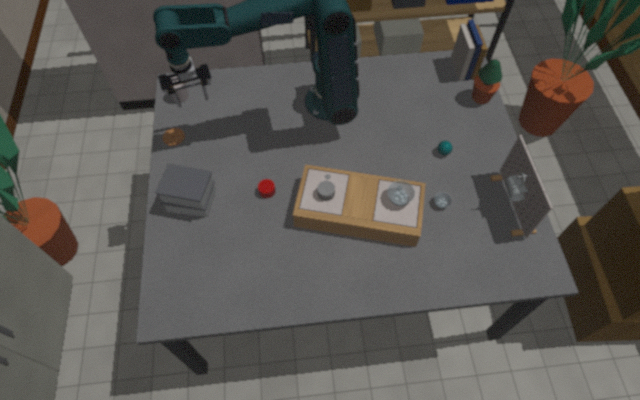

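View pics/top0.png

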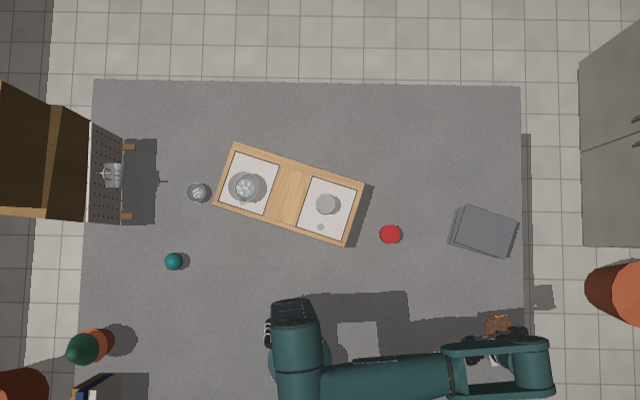

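View pics/wrist0.png

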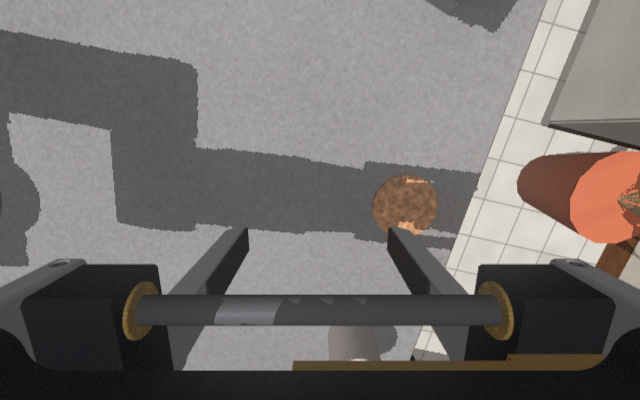

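The top view shows the possible tins: grey steel at (327,204) on the right lid, red at (390,234) and copper at (497,323), both on the table. The steel one on the lid fits the description. The large bowl at (245,186) is on the left lid, and a smaller lookalike is at (198,192). I'll check this in an enlarged crop.

```bash
cat > h.py <<'E'
import numpy as np, cv2
from scipy.spatial.transform import Rotation as R
def ray(d,px,z):
    Rm=R.from_euler('xyz',d["attitude"]).as_matrix()
    v=Rm@np.linalg.inv(d["intrinsics"])@np.array([px[0],px[1],1.])
    e=np.array(d["eye"]); s=(z-e[2])/v[2]
    return e+s*v
def proj(d,P):
    Rm=R.from_euler('xyz',d["attitude"]).as_matrix()
    c=Rm.T@(np.array(P)-np.array(d["eye"])); p=d["intrinsics"]@c
    return p[:2]/p[2]
E
python3 - <<'E'
from plant import env, eyes
import cv2
d=eyes.get_image("top")
c=cv2.resize(d["frame"][130:260,180:410],None,fx=3.4,fy=3.4,interpolation=cv2.INTER_CUBIC)
cv2.imwrite("pics/crop1.png",c)
E
```

```text
(no output)
```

View pics/crop1.png

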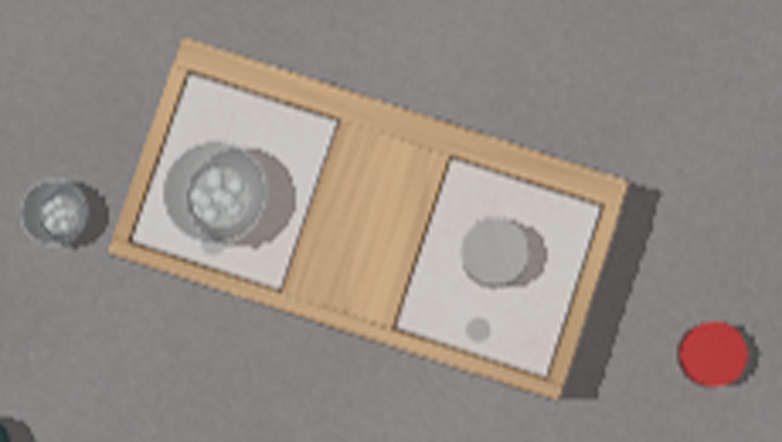

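Run:
```python
from plant import env, eyes
from h import *
from scipy.optimize import least_squares
d=eyes.get_image("top")
f=lambda p:np.array(p)/3.4+[180,130]-0.35
img=[(450,157),(604,205),(549,377),(396,328),(188,72),(339,120),(282,291),(132,240)]
mod=[(78,-58),(78,-208),(-92,-208),(-92,-58),(78,208),(78,58),(-92,58),(-92,208)]
W=np.array([ray(d,f(p),.09)[:2] for p in img]); M=np.array(mod)/1000
def tr(q,M): 
    c,s=np.cos(q[2]),np.sin(q[2]); return M@np.array([[c,s],[-s,c]])+q[:2]
r=least_squares(lambda q:(tr(q,M)-W).ravel(),[.4,0,0])
print(r.x,np.round(r.fun.reshape(-1,2)*1000,1))
q=r.x; c,s=np.cos(q[2]),np.sin(q[2]); inv=lambda P:(np.array(P)-q[:2])@np.array([[c,-s],[s,c]])
for n,p,z in [("tin",(495,252),.13),("disc",(478,329),.09),("bowl rim",(216,190),.135)]:
    w=ray(d,f(p),z); print(n,w,inv(w[:2]))
print("rpress",tr(q,np.array([[-.07,-.133]])),"target",tr(q,np.array([[0,0]])))
d=eyes.get_image("scene")
cv2.imwrite("pics/crop2.png",cv2.resize(d["frame"][150:260,280:460],None,fx=4.4,fy=4.4,interpolation=cv2.INTER_CUBIC))
for m in mod: print(np.round((proj(d,[*tr(q,np.array([m])/1000)[0],.09])-[280,150])*4.4))
```

```text
[ 0.54761339  0.0435281  -0.29379751] [[-0.7 -2.4]
 [-0.6  2.1]
 [ 1.3  1.3]
 [ 1.3 -1. ]
 [-1.5 -1.8]
 [-0.9  1.3]
 [ 1.8  0.8]
 [-0.7 -0.3]]
tin [ 0.51227311 -0.07677592  0.13      ] [ 0.00101274 -0.12538327]
disc [ 0.4420551  -0.06220631  0.09      ] [-0.0704157  -0.13177233]
bowl rim [0.56471138 0.18357114 0.135     ] [-0.02418958  0.13899374]
rpress [[ 0.44209747 -0.06350176]] target [[0.54761339 0.0435281 ]]
[266. 282.]
[ 84. 253.]
[125.  81.]
[299. 108.]
[597. 336.]
[410. 305.]
[435. 129.]
[614. 156.]
```

View pics/crop2.png

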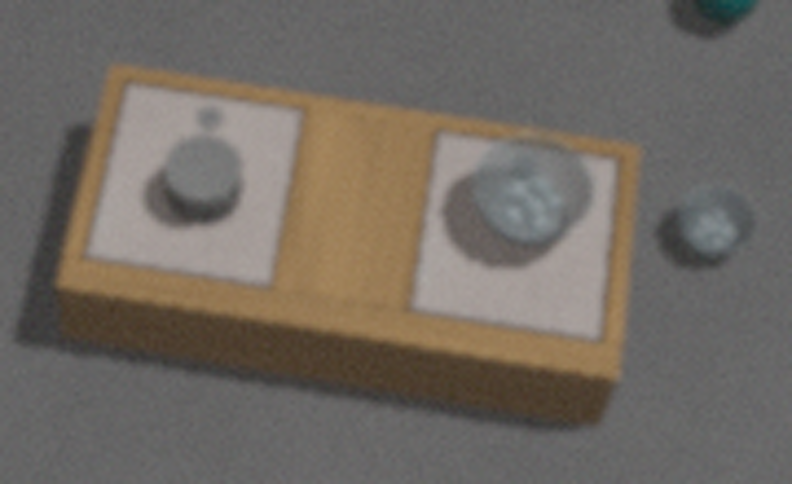

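The scene view agrees with the fit. The chest is at (0.548, 0.044) with yaw -0.294, and the lid corners match within 2–3 mm. The tin is at chest (1,-125) mm on the right lid. I'll push it along chest +y with two part-open fingertips behind it, which keeps it centred. First I turn the tool by 60°, with the fingers 40 mm apart.

step_arm(plan=[[[0.15, 0, 0, 0, -10], [0.15, 0, 0, 0, -10], [0.15, 0, 0, 0, -10], [0.15, 0, 0, 0, -10], [0.15, 0, 0, 0, -10], [0.15, 0, 0, 0, -10], [0.15, 0, 0, 0, 0]]])

```text
t: 1.18
tool_pos: [0.1253, -0.5355, 0.2054]
orientation: [-3.142, -0.0, 1.275]
contact_force: [-0.4, 0.2, 0.5]
grip_width: 0.0399
```

step_arm(plan=[[[0.15, 0.02, 0.01, 0, 0], [0.15, 0.04, 0.02, 0, 0], [0.15, 0.05, 0.024, 0, 0], [0.15, 0.05, 0.024, 0, 0], [0.15, 0.05, 0.024, 0, 0], [0.15, 0.05, 0.024, 0, 0], [0.15, 0.05, 0.024, 0, 0], [0.15, 0.05, 0.024, 0, 0], [0.15, 0.05, 0.024, 0, 0], [0.15, 0.04, 0.02, 0, 0], [0.15, 0.03, 0.014, 0, 0], [0.15, 0.01, 0.005, 0, 0]]])

```text
t: 2.68
tool_pos: [0.4944, -0.1327, 0.2054]
orientation: [-3.141, -0.0, 1.279]
contact_force: [0.0, 0.2, -0.3]
grip_width: 0.0401
```

Run:
```python
from plant import env, eyes
from h import *
s=env.get_state(); print(s["tool_pos"],s["orientation"])
q=np.array([ 0.5476,0.0435,-0.2938]);c,sn=np.cos(q[2]),np.sin(q[2])
print("chest",(s["tool_pos"][:2]-q[:2])@np.array([[c,-sn],[sn,c]]))
for n in ("wrist","top"):
    d=eyes.get_image(n); cv2.imwrite(f"pics/{n}2.png",d["frame"])
    for ch in [(.001,-.125,.13),(-.07,-.133,.09)]:
        print(n,proj(d,[q[0]+c*ch[0]-sn*ch[1],q[1]+sn*ch[0]+c*ch[1],ch[2]]))
```

```text
[ 0.49443869 -0.13270249  0.20542267] [-3.14120359e+00 -2.59392626e-04  1.27915409e+00]
chest [ 1.43371805e-04 -1.84047335e-01]
wrist [319.06007091 143.42880485]
wrist [249.67029142 149.01160642]
top [325.13024658 203.73872155]
top [320.64858402 226.41374083]
```

View pics/wrist2.png

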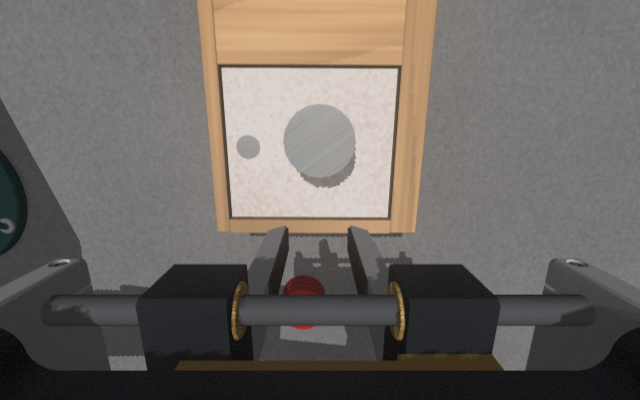

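The wrist view confirms the measurements: the tin top is at (319,141) against a predicted (319,143), and the press disc is at (248,147) against (250,149). Next I descend behind the tin, keeping the tips 12 mm above the lid.

step_arm(plan=[[[0.15, 0, 0, 0.02, 0], [0.15, 0, 0, 0.03, 0], [0.15, 0, 0, 0.03, 0], [0.15, 0, 0, 0.015, 0], [0.15, 0, 0, 0.008, 0], [0.15, 0, 0, 0, 0]]])

```text
t: 3.52
tool_pos: [0.494, -0.1356, 0.1028]
orientation: [3.141, 0.0, 1.276]
contact_force: [0.3, -0.3, -0.9]
grip_width: 0.0399
```

Run:
```python
from plant import env, eyes
from h import *
d=eyes.get_image("wrist"); cv2.imwrite(f"pics/wrist3.png",d["frame"])
```

```text
(no output)
```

View pics/wrist3.png

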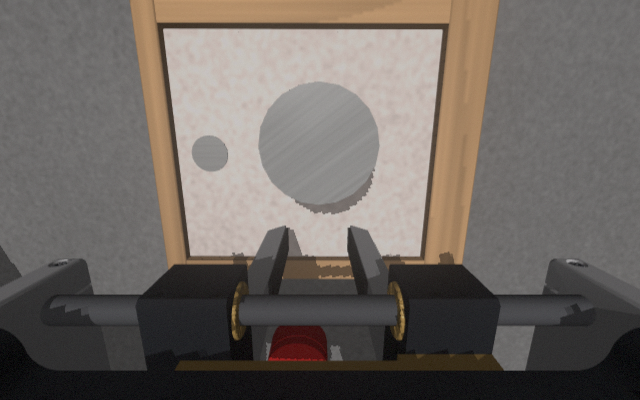

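The wrist view shows the fingers at (270,245) and (370,245), clear of the tin at (319,142) and symmetric about it. Now a slow push.

step_arm(plan=[[[0.15, 0.015, 0, 0, 0], [0.15, 0.008, 0, 0, 0], [0.15, 0.005, 0, 0, 0], [0.15, 0.005, 0, 0, 0], [0.15, 0.006, 0, 0, 0], [0.15, 0.008, 0, 0, 0], [0.15, 0.008, 0, 0, 0], [0.15, 0.008, 0, 0, 0], [0.15, 0.008, 0, 0, 0], [0.15, 0.005, 0, 0, 0], [0.15, 0.003, 0, 0, 0]]])

```text
t: 4.95
tool_pos: [0.517, -0.0593, 0.1025]
orientation: [3.142, 0.0, 1.277]
contact_force: [-1.0, -1.9, 1.7]
grip_width: 0.0401
```

Run:
```python
from plant import env, eyes
from h import *
d=eyes.get_image("wrist"); cv2.imwrite(f"pics/wrist4.png",d["frame"])
```

```text
(no output)
```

View pics/wrist4.png

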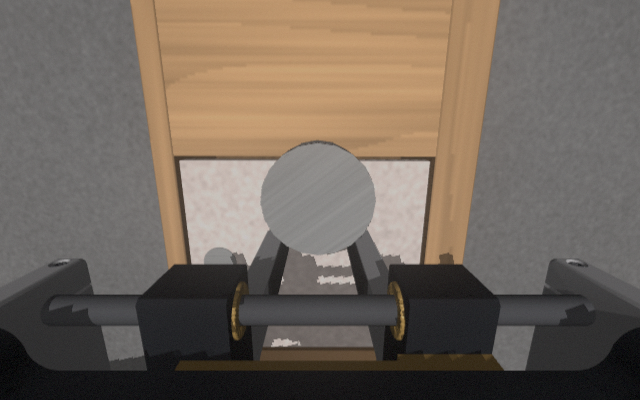

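The tin (318,198) is nestled between both fingers and moving straight, with about 2 N of push. About 74 mm remain.

step_arm(plan=[[[0.15, 0.004, 0, 0, 0], [0.15, 0.007, 0, 0, 0], [0.15, 0.008, 0, 0, 0], [0.15, 0.008, 0, 0, 0], [0.15, 0.008, 0, 0, 0], [0.15, 0.008, 0, 0, 0], [0.15, 0.008, 0, 0, 0], [0.15, 0.008, 0, 0, 0], [0.15, 0.006, 0, 0, 0], [0.15, 0.004, 0, 0, 0], [0.15, 0.002, 0, 0, 0], [0.15, 0, 0, 0, 0]]])

```text
t: 6.5
tool_pos: [0.5375, 0.0087, 0.1023]
orientation: [-3.141, -0.0, 1.277]
contact_force: [-0.3, -0.5, 0.2]
grip_width: 0.0398
```

Run:
```python
from plant import env, eyes
from h import *
d=eyes.get_image("wrist"); cv2.imwrite(f"pics/wrist5.png",d["frame"])
q=np.array([ 0.5476,0.0435,-0.2938]);c,s=np.cos(q[2]),np.sin(q[2])
for ch in [(0,0,.13),(0,.055,.09),(0,-.055,.09),(-.07,-.133,.09)]:
    print(ch,proj(d,[q[0]+c*ch[0]-s*ch[1],q[1]+s*ch[0]+c*ch[1],ch[2]]))
```

```text
(0, 0, 0.13) [317.26399639 195.77899577]
(0, 0.055, 0.09) [317.44814256  97.40287717]
(0, -0.055, 0.09) [317.29280094 255.78744602]
(-0.07, -0.133, 0.09) [230.25717101 344.7555434 ]
```

View pics/wrist5.png

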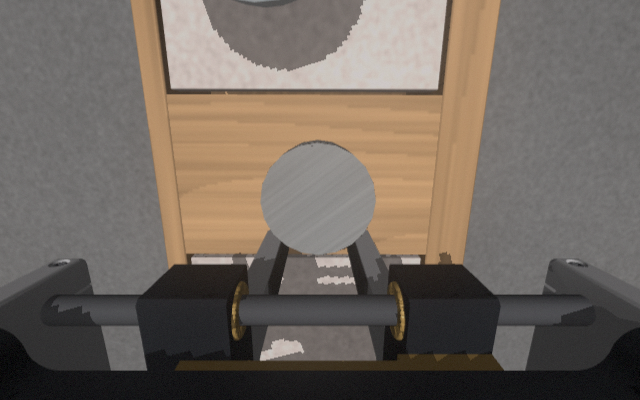

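The tin stands mid-panel: its centre is at (318,198), with the ideal at (317,196). The panel edges are at rows 95 and 254, clear of its base. Now back off, rise, shut the fingers and move over the right press disc.

step_arm(plan=[[[0.15, -0.01, 0, 0, 0], [0.15, -0.02, 0, 0, 0], [0.15, -0.02, 0, -0.01, 0], [1, -0.02, -0.01, -0.025, 0], [1, -0.02, -0.03, 0, 0], [1, -0.007, -0.03, 0, 0], [1, 0, 0, 0, 0], [1, 0, 0, 0, 0]]])

```text
t: 7.55
tool_pos: [0.4428, -0.0649, 0.1377]
orientation: [3.14, 0.0, 1.276]
contact_force: [-0.1, -0.4, 0.7]
grip_width: 0.0007
```

Run:
```python
from plant import env, eyes
from h import *
q=np.array([ 0.5476,0.0435,-0.2938]);c,s=np.cos(q[2]),np.sin(q[2])
st=env.get_state();print(st["tool_pos"],st["grip_width"],(st["tool_pos"][:2]-q[:2])@np.array([[c,-s],[s,c]]))
for n in ("wrist","top"):
    d=eyes.get_image(n); cv2.imwrite(f"pics/{n}6.png",d["frame"])
    for ch in [(0,0,.13),(-.07,-.133,.09)]:
        print(n,ch,proj(d,[q[0]+c*ch[0]-s*ch[1],q[1]+s*ch[0]+c*ch[1],ch[2]]))
    print(proj(d,st["tool_pos"]))
```

```text
[ 0.44284359 -0.06490351  0.1377116 ] 0.0007439854133287742 [-0.0688749  -0.13409503]
wrist (0, 0, 0.13) [435.67567141  19.02162926]
wrist (-0.07, -0.133, 0.09) [316.40770456 215.57522012]
[317.84936451 238.34481249]
top (0, 0, 0.13) [287.44961687 191.92396245]
top (-0.07, -0.133, 0.09) [320.64858402 226.41374083]
[321.0496668  225.59937459]
```

View pics/wrist6.png

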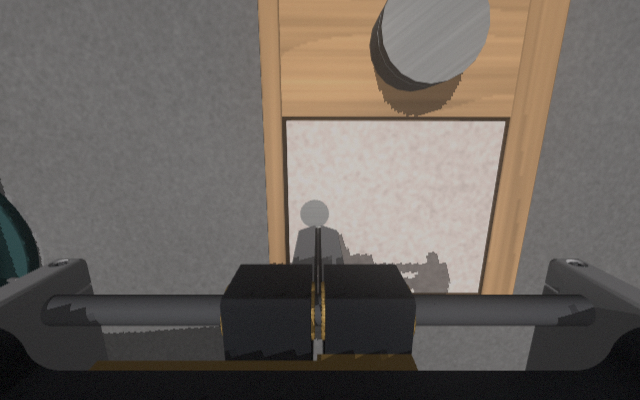

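View pics/top6.png

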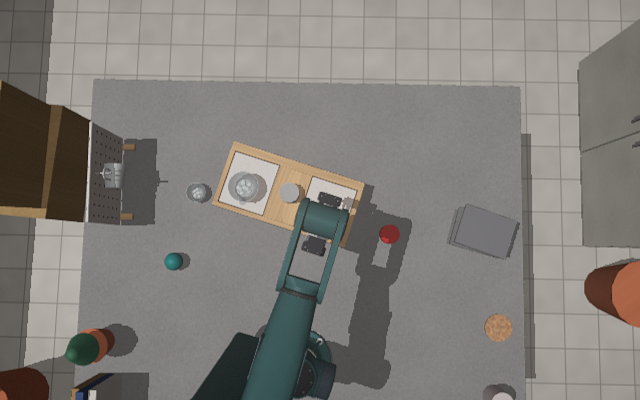

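The disc is at (314,213) in the wrist view, about 2–3 mm from under the fingertips. I'll correct for that and come down to just above the lid.

step_arm(plan=[[[1, 0.003, -0.002, 0.02, 0], [1, 0, 0, 0.018, 0], [1, 0, 0, 0.006, 0], [1, 0, 0, 0.002, 0], [1, 0, 0, 0.001, 0], [1, 0, 0, 0, 0]]])

```text
t: 8.4
tool_pos: [0.4418, -0.0609, 0.0911]
orientation: [3.14, 0.0, 1.277]
contact_force: [-0.0, 0.2, -0.1]
grip_width: 0.0006
```

step_arm(plan=[[[1, 0, 0, 0.002, 0], [1, 0, 0, 0.002, 0], [1, 0, 0, 0.002, 0], [1, 0, 0, 0, 0]]])

```text
t: 8.9
tool_pos: [0.442, -0.061, 0.0861]
orientation: [3.139, 0.0, 1.277]
contact_force: [-0.6, -0.3, 6.3]
grip_width: 0.0003
```

step_arm(plan=[[[1, 0, 0, 0.001, 0], [1, 0, 0, 0.001, 0], [1, 0, 0, 0, 0]]])

```text
t: 9.28
tool_pos: [0.4421, -0.061, 0.0842]
orientation: [3.139, 0.0, 1.277]
contact_force: [-1.0, -0.0, 6.7]
grip_width: 0.001
```

step_arm(plan=[[[1, 0, 0, 0.001, 0], [1, 0, 0, 0.001, 0], [1, 0, 0, 0, 0]]])

```text
t: 9.65
tool_pos: [0.4422, -0.061, 0.0829]
orientation: [3.139, 0.0, 1.277]
contact_force: [-2.3, 0.6, 9.8]
grip_width: 0.0005
```

The force is 9.8 N about 7 mm in, so the catch should be free. Lifting straight up now.

step_arm(plan=[[[1, 0, 0, -0.01, 0], [1, 0, 0, -0.03, 0], [1, 0, 0, -0.045, 0], [1, 0, 0, -0.045, 0], [1, 0, 0, -0.03, 0], [1, -0.02, -0.03, -0.01, 0], [1, -0.03, -0.04, 0, 0], [1, -0.03, -0.04, 0, 0], [1, -0.03, -0.03, 0, 0], [1, -0.03, 0, 0, 0], [1, -0.02, 0, 0, 0], [1, 0, 0, 0, 0]]])

```text
t: 11.15
tool_pos: [0.2605, -0.1738, 0.2504]
orientation: [-3.141, -0.0, 1.274]
contact_force: [-0.5, -0.4, 0.3]
grip_width: 0.0005
```

Run:
```python
from plant import env, eyes
from h import *
st=env.get_state();print(st["t"],st["tool_pos"],st["contact_force"])
for n in ("scene","top"):
    d=eyes.get_image(n); a=d["frame"]
    a=a[130:270,250:470] if n=="scene" else a[120:270,170:410]
    cv2.imwrite(f"pics/{n}7.png",cv2.resize(a,None,fx=3.3,fy=3.3,interpolation=cv2.INTER_CUBIC))
    cv2.imwrite(f"pics/{n}7f.png",d["frame"])
```

```text
11.15 [ 0.26049841 -0.17382277  0.25041667] [-0.4604151  -0.42490846  0.31518246]
```

View pics/scene7.png

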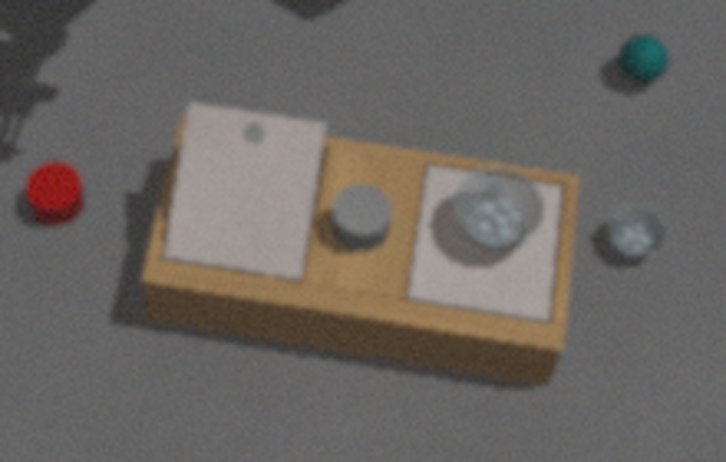

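View pics/top7.png

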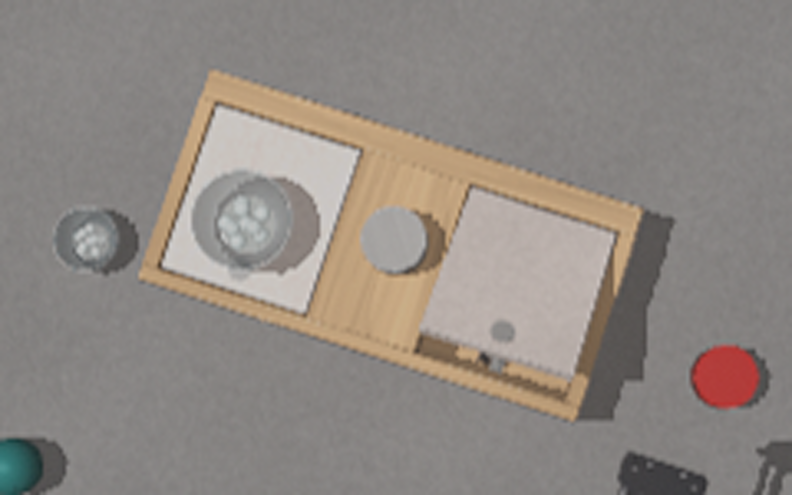

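View pics/top7f.png

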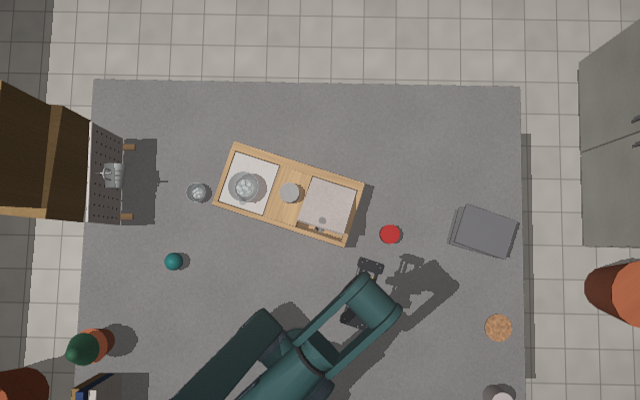

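The right lid is ajar, with the catch visible beneath it at (490,360) in the top crop. The tin stands wholly on the panel at (394,240), the left lid is shut with the bowl on it, and nothing else has moved. Handing in.

Run:
```python
from plant import env, eyes
print(env.job_done())
```

```text
the job is handed in; nothing more can be done
None
```

The job is handed in at about 11 s of the 45 s allowed. I slid the steel tin off the right lid with two fingertips, without gripping or lifting it, until it stood on the centre panel. Then I pressed the right lid's disc straight down, about 7 mm at about 10 N, and let go. The lid sprang ajar.

**Last checks:**
- **Right lid and tin:** in the scene and top pictures, the right lid stands open and the tin is wholly on the panel.
- **Other things:** the left lid is shut with the bowl on it. The boxes, ball, red tin and small bowl look unmoved.
- **Robot:** the arm is clear of everything, with the wrist force near zero.

**One disagreement:** the two cameras differ on where the tin stands. The wrist view puts it about 1–2 mm from the panel's middle and the top view about 5 mm. Either is well within the 23 mm it can be off-centre and still stand wholly on the panel.

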